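# Tip the glue stick out of the brush holder into the drawer and shut it

## Task

A glue stick has dropped to the bottom of the tall grey brush holder, too deep to reach: pick the holder up, tip it mouth-down over the open top drawer so that the glue stick slides out into the drawer, put the empty holder back on the counter, standing or lying on its side, and push the drawer fully shut. The glue stick must not land on the counter, and the jar, the shaker and the stapler must stay where they are.

Things in the scene. Friction and masses are not known exactly. Their poses are not given: they have to be found in the camera images.
- holder: tall grey silicone brush holder: square open-topped box, 54 x 54 mm outside, 150 mm tall, walls and bottom 6 mm, about 220 g, upright on the counter to the robot's right. Origin: centre of its underside; z along its length to the mouth, x and y square to its flat sides. Lying flat its axis is 27 mm above the counter. Stiff: grip it firmly (30 to 60 N)
- glue_stick: white glue stick with grey cap, round, 96 mm long, 30 mm in diameter, about 40 g, standing on the holder's inside bottom, its top 48 mm below the rim. Origin: its middle; z along its length. It stays in the holder when that lies level and starts to slide when the mouth points some 15 to 25 degrees below level
- drawer_well (a point): point on the inside floor of the open top drawer, midway across, 62 mm behind the inside of its front wall, 73 mm above the counter; y across, x from front to back. Clear tray, inside 236 mm wide (y), 177 mm long (x), rim 46 mm above this point; open from above from 62 mm in front of it to 55 mm behind it. A white tab, 70 mm wide, sticks out of the front: its face is 80 mm in front of this point, 38 mm above it
- top_drawer (a joint): how far the top drawer is pulled out, in m: 0 shut, 0.15 fully out; it starts 0.125 to 0.15 out and is pushed in along its x with about 2 N. When shut, its front wall is flush with the case and only the tab stands out, 14 mm
- drawers: the drawer tower, fixed to the counter: white frame, clear sides, 200 mm deep (x), 260 mm wide (y), 130 mm tall (11 mm above the drawer's rim), two drawers, the lower one shut. Origin: centre of its underside; its front faces -x
- bead_jar: glass jar of wooden beads with a metal lid, 68 mm in diameter, 101 mm tall; origin at the centre of its underside, z up. Leave it alone
- glitter_shaker: orange plastic glitter shaker, closed, 51 mm in diameter, 92 mm tall; origin at the centre of its underside, z up. Leave it alone
- stapler: steel stapler, 140 mm long (x), 34 mm wide, 60 mm tall; origin at the centre of its underside, z up. Leave it alone

How it is judged:
By the outcome, as a careful person would: the job done as asked, in the order asked, and still so for the second after the job is handed in, with the robot touching nothing.
It also fails if it takes over 66 s, if anything falls off the work surface, if the arm or the gripper's body presses on something with over 40 N, if the wrist force passes 120 N, or if a joint passes its speed limit or range.

## Robot

A 7-joint arm with a two-finger parallel gripper is mounted at the origin on the work surface. World frame = base frame: x ahead of the robot, y to its left, z up, the work surface at z = 0. Lengths are in m, angles in rad, forces in N, time in s.
With the tool pointing down it reaches from about 0.4 to 0.85 m from the base axis. Payload 10.4 kg.
Tool frame: the origin (TCP) lies between the finger pads; the fingertips stand 11 mm ahead of it and the grasp point (between the pads) lies 8 mm behind it; z points along the fingers, y is the direction in which the jaws open and shut (so a half turn about z gives the same grasp; the last joint's range is limited). The gripper opens to 87 mm and grips with 3 to 60 N. Pads are 19 mm wide; open, the fingers measure 117 mm over their backs; the gripper's body (75 mm by 190 mm) begins 51 mm behind the grasp point.
Start: joints at [1.168, 0.332, -0.065, 1.46, 0.022, 1.35, -0.088], TCP at [0.232, -0.58, 0.234] pointing down, gripper open.
Joint ranges: [-2.6, 2.6], [-0.5, 2.12], [-1.47, 1.34], [0.16, 2.42], [-1.27, 4.41], [0.06, 2.06], [-2.6, 2.6]. Speed limits (rad/s): [2.22, 2.22, 2.79, 2.79, 3.14, 3.14, 3.14].

## Interface

Orientations are given as a unit quaternion [x, y, z, w].
In Python, from bench import r, eyes gives the robot as it stands.
- The arm moves only by the shell command python3 -m inch 'ROWS' [FORCE]. ROWS is a JSON object of lists of equal length, an entry for each row: "translation": the shift along the world's x, y, z scaled (see below), a list of three; "rot": the turn, a rotation vector about the world's x, y, z scaled (see below), a list of three; "jaw": the finger opening in mm, from 0 to 87. In form: {"translation": [[tx, ty, tz], ...], "rot": [[ax, ay, az], ...], "jaw": [jaw, ...]}. A call has 1 to 20 rows; each row is the pose to reach, as a shift and turn from the pose measured when the call began; what a row does not reach only later rows make up. The controller multiplies each number of a shift by 100 mm and each number of a turn by 60 degrees. A row lasts 1/10 s, in which the tool goes at most 50 mm and 8.59 degrees, less where a joint would pass 70% of its speed; a pose out of reach is approached as far as the arm can. A call with a number of a shift or a turn outside -1 to 1 is refused whole. A call with a gripper value outside its range is refused whole. The fingers move at their own pace and stop on an object; FORCE is the grip in N (left out, the last holds). Time passes only in rows, so rows that repeat a pose let the fingers close. It gives the time, the measured TCP pose, the force and the opening at its end, in the units of the state.
- r.read_state(): the state, without advancing time (a new reading comes with each control period).
- eyes.camera(name): name is "side" or "top" or "wrist"; returns the picture (420x560x3 uint8, blue, green, red); there is no depth.
- eyes.calibration(name): a dict with "fx", "fy", "cx", "cy" (pixels), "R" (3x3) and "t" (3): a world point X has camera coordinates R X + t; the wrist camera has in their place "hand_eye" (4x4, takes a point from camera to tool coordinates, whose origin is the TCP and whose axes are the flange's). Camera axes: x right, y down, z forward; pixel columns grow to the right and rows downward; lengths in m; the calibration is good to about 2 mm. A picture is of the moment at which its call begins: read the wrist's pose just before it. calibration takes no time and is no camera call.
- r.close_job(): hands the job in, once; it reports no verdict.
The state is a dict: "time": time; "joint_positions": joint angles; "joint_vel": joint speeds; "joint_torque": joint torques, N m; "ee_pos": TCP position; "eef_rot": TCP orientation; "ft_force": force on the tool from outside, world axes, zero at the start; "torque": the same for the moment, N m; "width": finger opening in m.
Only numpy, scipy, OpenCV 4.12 (cv2) and the standard library are available. Lean on these libraries where they do the work, as an engineer would, in place of code of your own. Each camera call takes 0.05 s, during which the arm holds its last target. There are 200 camera calls.

## Working session

There is one attempt and no reset: what is moved stays moved. The work goes in short steps, Python scripts to look and compute and a shell command to move; the robot and the scene stay as the last step left them, time stands still between calls to the robot, and variables do not carry over. Pictures are saved under pics/ and viewed, about 8 in all and at most 12, crops included, and the job is handed in when it is done.

```bash
ls; mkdir -p pics; python3 - <<'E'
from bench import r, eyes
import cv2, numpy as np
s=r.read_state(); print(s)
for n in("top","side"):
    cv2.imwrite(f"pics/{n}0.png",eyes.camera(n)); c=eyes.calibration(n); print(n,c)
print(eyes.calibration("wrist"))
E
```

```text
pics
{'time': 0.0, 'joint_positions': array([ 1.1683947 ,  0.33287267, -0.06470765,  1.46091595,  0.02161184,
        1.34990583, -0.08851881]), 'joint_vel': array([ 0.00253662, -0.00060131,  0.00069538,  0.00153657, -0.00029627,
       -0.00016973, -0.0013647 ]), 'joint_torque': array([-2.71358031e-04, -6.23253036e+01,  2.45548639e-02, -3.89891088e+01,
       -6.13386068e-02,  3.98686482e-02,  1.64286625e-04]), 'ee_pos': array([ 0.23157161, -0.58012556,  0.23276557]), 'eef_rot': array([ 9.82021636e-01,  1.88767084e-01, -1.68699933e-04, -6.82349810e-04]), 'ft_force': array([-0.47170749, -0.30254652,  0.44686431]), 'torque': array([-0.00105389, -0.03171606,  0.03736935]), 'width': 0.08722006600645282}
top {'fx': 545.7516462572843, 'fy': 545.7516462572843, 'cx': 281.7655296557638, 'cy': 213.1463060879243, 'R': array([[-0.0067014 , -0.99977579,  0.02008625],
       [-0.99824253,  0.00550568, -0.05900458],
       [ 0.05888076, -0.02044637, -0.99805561]]), 't': array([0.05558392, 0.56673822, 1.24143875])}
side {'fx': 481.38766957849833, 'fy': 481.38766957849833, 'cx': 289.03396577429555, 'cy': 197.44365957160667, 'R': array([[ 0.99051434, -0.13589313, -0.02035688],
       [-0.11662263, -0.75305059, -0.64754457],
       [ 0.0726671 ,  0.64377626, -0.76175562]]), 't': array([-0.53897005,  0.16791643,  1.20853058])}
{'fx': 292.8317140839548, 'fy': 292.8317140839548, 'cx': 276.287293133538, 'cy': 213.119051184657, 'hand_eye': array([[-1.79860436e-04, -9.63062403e-01, -2.69278251e-01,
         7.31017393e-02],
       [ 9.99999813e-01, -3.30384042e-04,  5.13669582e-04,
         1.03096965e-03],
       [-5.83661098e-04, -2.69278109e-01,  9.63062282e-01,
        -1.49586127e-01],
       [ 0.00000000e+00,  0.00000000e+00,  0.00000000e+00,
         1.00000000e+00]])}
```

View pics/top0.png

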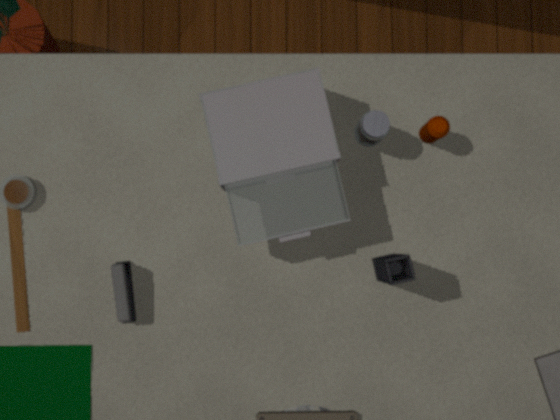

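View pics/side0.png

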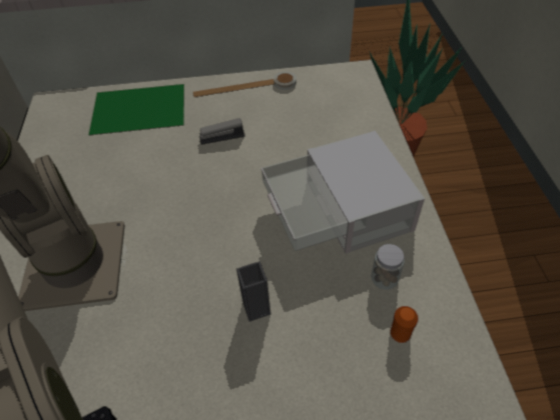

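The top view shows the holder at about (395,268), the open drawer around (290,205) with its tab at (295,237), the jar at (374,125), the shaker at (435,128) and the stapler at (124,292). In the side view the holder is at about (254,290). Next I'll enlarge the holder and drawer.

```bash
python3 - <<'E'
import cv2,numpy as np
a=cv2.imread("pics/top0.png")[60:300,190:430]; b=cv2.imread("pics/side0.png")[250:335,220:290]
g=lambda x:np.clip(255*(x/255.)**.6,0,255).astype(np.uint8)
A=cv2.resize(g(a),None,fx=2.5,fy=2.5,interpolation=cv2.INTER_CUBIC)
h=cv2.imread("pics/top0.png")[245:295,365:420]
H=cv2.resize(g(h),(200,182),interpolation=cv2.INTER_CUBIC)
B=cv2.resize(g(b),(200,243),interpolation=cv2.INTER_CUBIC)
o=np.zeros((600,800,3),np.uint8);o[:,:600]=A;o[:182,600:]=H;o[200:443,600:]=B
cv2.imwrite("pics/crop1.png",o)
E
```

```text
(no output)
```

View pics/crop1.png

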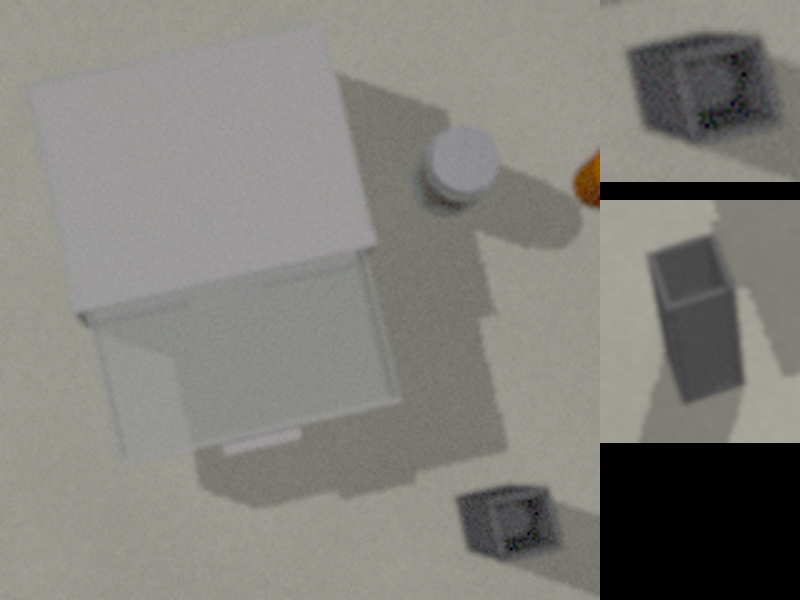

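The crop shows the mouth corners at inset (677,50), (762,37), (780,125) and (692,140). The tower top corners are at (33,88), (325,25), (375,245) and (80,312). The drawer's front rim runs from (125,462) to (400,400), and the tab's face from (225,454) to (301,438).

```bash
cat > h.py <<'E'
import numpy as np
from bench import r, eyes
from scipy.spatial.transform import Rotation as Ro
def hit(c,uv,z):
    d=c["R"].T@np.array([(uv[0]-c["cx"])/c["fx"],(uv[1]-c["cy"])/c["fy"],1]); o=-c["R"].T@c["t"]
    return o+d*(z-o[2])/d[2]
E
python3 - <<'E'
from h import *
np.set_printoptions(precision=4,suppress=True)
c=eyes.calibration("top"); s=eyes.calibration("side")
H=lambda u,v:(365+(u-600)/3.636,245+v/3.636); A=lambda u,v:(190+u/2.5,60+v/2.5)
m=np.array([hit(c,H(*p),.15) for p in[(677,50),(762,37),(780,125),(692,140)]])
print("mouth",m,m.mean(0)); e=m[1]-m[0]; print(np.linalg.norm(np.diff(m,axis=0),axis=1),np.degrees(np.arctan2(e[1],e[0])), np.degrees(np.arctan2(*(m[2]-m[1])[1::-1])))
S=lambda u,v:(220+(u-600)*.35,250+(v-200)*.35)
ms=np.array([hit(s,S(*p),.15) for p in[(648,253),(714,236),(733,288),(670,304)]]); print("side mouth",ms,ms.mean(0))
bs=np.array([hit(s,S(*p),0) for p in[(684,403),(744,384)]]);print("side base",bs)
bt=np.array([hit(c,H(*p),0) for p in[(628,50),(643,128)]]);print("top base left edge",bt)
t=np.array([hit(c,A(*p),.13) for p in[(33,88),(325,25),(375,245),(80,312)]]); print("tower",t,t.mean(0))
print(np.linalg.norm(np.diff(t,axis=0),axis=1),[np.degrees(np.arctan2(*(a)[1::-1])) for a in np.diff(t,axis=0)])
f=np.array([hit(c,A(*p),.119) for p in[(125,462),(400,400)]]);print("front rim",f)
f=np.array([hit(c,A(*p),.111) for p in[(225,454),(301,438)]]);print("tab",f, f.mean(0))
j=hit(c,(374,124),.101);print("jar",j,"shaker",hit(c,(438,126),.092),"stapler",hit(c,(122,262),.06),hit(c,(128,322),.06))
E
```

```text
mouth [[ 0.464  -0.1593  0.15  ]
 [ 0.471  -0.2077  0.15  ]
 [ 0.4214 -0.2169  0.15  ]
 [ 0.4134 -0.1668  0.15  ]] [ 0.4425 -0.1877  0.15  ]
[0.049  0.0505 0.0507] -81.7921640972707 -169.50297700466976
side mouth [[ 0.4128 -0.1691  0.15  ]
 [ 0.4625 -0.1616  0.15  ]
 [ 0.4718 -0.2078  0.15  ]
 [ 0.4256 -0.2142  0.15  ]] [ 0.4432 -0.1882  0.15  ]
side base [[ 0.4229 -0.2174  0.    ]
 [ 0.4723 -0.2079  0.    ]]
top base left edge [[ 0.4604 -0.1595  0.    ]
 [ 0.4106 -0.1683  0.    ]]
tower [[ 0.8113  0.2191  0.13  ]
 [ 0.8655 -0.0291  0.13  ]
 [ 0.6764 -0.0694  0.13  ]
 [ 0.6206  0.1794  0.13  ]] [0.7435 0.075  0.13  ]
[0.254  0.1934 0.255 ] [np.float64(-77.67450759010443), np.float64(-167.98212903782118), np.float64(102.63671251746855)]
front rim [[ 0.4947  0.1426  0.119 ]
 [ 0.5457 -0.0903  0.119 ]]
tab [[ 0.501   0.0582  0.111 ]
 [ 0.5141 -0.0066  0.111 ]] [0.5076 0.0258 0.111 ]
jar [ 0.7554 -0.1483  0.101 ] shaker [ 0.7526 -0.2912  0.092 ] stapler [0.4588 0.4052 0.06  ] [0.328  0.3908 0.06  ]
```

The holder is at about (0.443, -0.188) with its flats near 9.5°. The drawer axis is near 12.3° and the well is near (0.586, 0.043). I'd like to flip the holder with the tool roughly level, so my first moves are also exploratory: I'll log joints and poses to fit a kinematic model.

```bash
cat > log.py <<'E'
from bench import r
import json
s=r.read_state(); d={k:(v.tolist() if hasattr(v,'tolist') else v) for k,v in s.items()}
open("log.jsonl","a").write(json.dumps(d)+"\n")
print(round(d["time"],2),[round(x,3) for x in d["joint_positions"]],[round(x,3) for x in d["ee_pos"]],[round(x,1) for x in d["ft_force"]],round(d["width"],4))
E
python3 log.py
python3 -m inch '{"translation":[[0.3,0,0.5],[0.6,0,1],[0.8,0,1],[1,0,1],[1,0,1]],"rot":[[0.14,0,0],[0.28,0,0],[0.42,0,0],[0.5,0,0],[0.5,0,0]],"jaw":[87,87,87,87,87]}' 40; python3 log.py
python3 -m inch '{"translation":[[0.3,0,0],[0.6,0,0],[0.8,0,0],[1,0,0],[1,0,0]],"rot":[[0,0,0.14],[0,0,0.28],[0,0,0.42],[0,0,0.5],[0,0,0.5]],"jaw":[87,87,87,87,87]}'; python3 log.py
python3 -m inch '{"translation":[[0,0,-0.3],[0,0,-0.6],[0,0,-0.6],[0,0,-0.6]],"rot":[[0.14,0,0],[0.28,0,0],[0.42,0,0],[0.42,0,0]],"jaw":[87,87,87,87]}'; python3 log.py
```

```text
0.1 [1.168, 0.333, -0.065, 1.461, 0.022, 1.35, -0.088] [0.232, -0.58, 0.233] [0.5, 0.3, -1.4] 0.087
time: 0.6
ee_pos: [0.3321, -0.5664, 0.3086]
eef_rot: [0.951, 0.181, 0.056, -0.245]
ft_force: [-1.6, 0.6, -2.2]
width: 0.0871
0.6 [1.191, 0.775, -0.232, 0.744, -0.141, 2.054, -0.245] [0.332, -0.566, 0.309] [-1.6, 0.6, -2.2] 0.0871
time: 1.1
ee_pos: [0.4292, -0.5584, 0.3459]
eef_rot: [0.899, 0.411, 0.032, -0.15]
ft_force: [0.6, -0.0, -1.3]
width: 0.0872
1.1 [0.75, 0.811, 0.485, 0.613, -0.462, 2.057, 0.277] [0.429, -0.558, 0.346] [0.6, -0.0, -1.3] 0.0872
time: 1.5
ee_pos: [0.4108, -0.5675, 0.3303]
eef_rot: [0.891, 0.36, 0.18, -0.21]
ft_force: [1.4, -3.0, -3.5]
width: 0.087
1.5 [1.032, 0.831, 0.109, 0.626, -0.527, 2.055, 0.156] [0.411, -0.568, 0.33] [1.4, -3.0, -3.5] 0.087
```

```bash
cat > kin.py <<'E'
import numpy as np, json
from scipy.spatial.transform import Rotation as Ro
from scipy.optimize import least_squares
def fk(p,q,s):
    # p: h,L1,a1,L2,a2,Lw,aw,phi, base offset x
    R=Ro.identity(); t=np.array([0,0,p[0]]); J=[]
    ax=["z","y","z","y","z","y","z"]
    off=[None,None,None,None,None,None,None]
    for i in range(7):
        R=R*Ro.from_euler(ax[i],s[i]*q[i])
        if i==0:t=t+R.apply([p[8],0,0])
        if i==2:t=t+R.apply([p[2],0,p[1]])
        if i==4:t=t+R.apply([p[4],0,p[3]])
        if i==3:t=t+R.apply([p[9],0,0])
        if i==5:t=t+R.apply([p[6],0,0])
        if i==6:t=t+R.apply([0,0,p[5]])
        J.append(t)
    return t,R*Ro.from_euler("z",p[7]),J
if __name__=="__main__":
    D=[json.loads(l) for l in open("log.jsonl")]
    import itertools
    res=[]
    for s3,s5,s7 in itertools.product([1,-1],repeat=3):
        s=[-1,1,s3,1,s5,1,s7]
        def f(p):
            o=[]
            for d in D:
                t,R,_=fk(p,d["joint_positions"],s)
                o+=list((t-d["ee_pos"])*3)+list((R.inv()*Ro.from_quat(d["eef_rot"])).as_rotvec())
            return np.r_[o,1e-3*(np.array(p)-p0)[[2,4,6,8,9]]]
        for phi in(1.5,-1.5,0,3):
            p0=np.array([.35,.4,0,.4,0,.35,0,phi,0,0]); z=least_squares(f,p0); res.append((z.cost,s,z.x,z.fun))
    res.sort(key=lambda a:a[0])
    np.set_printoptions(precision=4,suppress=True)
    for c,s,p,_ in res[:3]:print(c,s,p)
    print(np.abs(res[0][3]).max())
    json.dump([res[0][1],list(res[0][2])],open("kin.json","w"))
E
python3 kin.py
```

```text
0.002534562209605713 [-1, 1, -1, 1, -1, 1, -1] [ 1.157  -0.4009 -0.0835 -0.0839  0.1726 -0.011  -0.0492  1.5708  1.0027
  0.4445]
0.002534562209605745 [-1, 1, -1, 1, -1, 1, -1] [ 1.157  -0.4009 -0.0835 -0.0839  0.1726 -0.011  -0.0492  1.5708  1.0027
  0.4445]
0.0025345622096057453 [-1, 1, -1, 1, -1, 1, -1] [ 1.157  -0.4009 -0.0835 -0.0839  0.1726 -0.011  -0.0492  1.5708  1.0027
  0.4445]
0.04024995784710206
```

```bash
cat > kin.py <<'E'
import numpy as np, json
from scipy.spatial.transform import Rotation as Ro
from scipy.optimize import least_squares
S=[-1,1,-1,1,-1,1,-1]; AX="zyzyzyz"
def fk(p,q):
    # p: 8 offset vectors flattened: base, after joint1..7 in that frame
    p=np.asarray(p).reshape(8,3); R=Ro.identity(); t=p[0].copy(); J=[t]
    for i in range(7):
        R=R*Ro.from_euler(AX[i],S[i]*q[i]); t=t+R.apply(p[i+1]); J.append(t)
    return t,R*Ro.from_euler("z",np.pi/2),np.array(J)
P0=np.zeros((8,3)); P0[0,2]=.35;P0[3,2]=.42;P0[5,2]=.4;P0[7,2]=.3
def fit(w=.02):
    D=[json.loads(l) for l in open("log.jsonl")]
    W=np.full((8,3),1.);W[[0,3,5,7],2]=.05; W[[1,2,4,6],:]=1
    f=lambda p:np.r_[np.ravel([fk(p,d["joint_positions"])[0]-d["ee_pos"] for d in D]),w*W.ravel()*(p-P0.ravel())]
    z=least_squares(f,P0.ravel()); n=3*len(D)
    return z.x,np.abs(z.fun[:n]).max(),D
if __name__=="__main__":
    np.set_printoptions(precision=4,suppress=True)
    for w in(.1,.01,.001):
        p,e,D=fit(w); print(w,e); print(p.reshape(8,3))
    for d in D: print((fk(p,d["joint_positions"])[1].inv()*Ro.from_quat(d["eef_rot"])).as_rotvec())
E
python3 kin.py
```

```text
0.1 0.00022219358997593863
[[-0.0039  0.0005  0.262 ]
 [ 0.0007 -0.0099 -0.0002]
 [ 0.0001 -0.0099  0.0001]
 [-0.002  -0.0095  0.4401]
 [ 0.0006 -0.0095  0.0002]
 [ 0.0019 -0.0009  0.4917]
 [-0.0013 -0.0009  0.0001]
 [-0.0034 -0.0015  0.3342]]
0.01 3.642367987444217e-06
[[-0.0036  0.0022  0.2624]
 [ 0.001  -0.0107 -0.0002]
 [ 0.001  -0.0107  0.0001]
 [-0.0015 -0.0101  0.441 ]
 [ 0.0006 -0.0101  0.0002]
 [ 0.0022 -0.0006  0.4916]
 [-0.0019 -0.0006  0.0001]
 [-0.0025 -0.0005  0.3347]]
0.001 3.644221174825546e-08
[[-0.0036  0.0023  0.2624]
 [ 0.001  -0.0108 -0.0002]
 [ 0.001  -0.0108  0.0001]
 [-0.0014 -0.0101  0.441 ]
 [ 0.0006 -0.0101  0.0002]
 [ 0.0022 -0.0006  0.4916]
 [-0.0019 -0.0006  0.0001]
 [-0.0025 -0.0005  0.3347]]
[-0. -0.  0.]
[-0. -0.  0.]
[-0. -0. -0.]
[-0. -0. -0.]
```

```bash
cat > ik.py <<'E'
from kin import *
PF=fit(.001)[0]
LO=np.array([-2.6,-.5,-1.47,.16,-1.27,.06,-2.6])+.05; HI=np.array([2.6,2.12,1.34,2.42,4.41,2.06,2.6])-.05
rng=np.random.default_rng(0)
def ik(pos,R,q0=None,n=12):
    best=None
    for k in range(n):
        g=q0 if (k==0 and q0 is not None) else rng.uniform(LO,HI)
        f=lambda q:np.r_[(fk(PF,q)[0]-pos)*5,(R.inv()*fk(PF,q)[1]).as_rotvec()]
        z=least_squares(f,np.clip(g,LO+1e-3,HI-1e-3),bounds=(LO,HI),max_nfev=60)
        if best is None or z.cost<best.cost: best=z
        if best.cost<1e-8:break
    return best.x,best.cost
def tool(az,pitch,flip=0):
    # tool z: azimuth az, pitched down by pitch; jaws (y) horizontal
    z=np.array([np.cos(az)*np.cos(pitch),np.sin(az)*np.cos(pitch),-np.sin(pitch)])
    y=np.array([-np.sin(az),np.cos(az),0])*(-1 if flip else 1)
    return Ro.from_matrix(np.c_[np.cross(y,z),y,z])
E
cat > s1.py <<'E'
from ik import *
np.set_printoptions(precision=2,suppress=True)
ax=np.array([.443,-.188])
for azd in(9.5,-80.5,99.5,189.5):
  for p in(0,15,30,45,60):
    for fl in(0,1):
      R=tool(np.radians(azd),np.radians(p),fl); pos=np.r_[ax,.115]+.008*R.as_matrix()[:,2]
      q,c=ik(pos,R,n=10)
      if c<1e-5: J=fk(PF,q)[2]; print(azd,p,fl,q,"wrist",J[6],"elbow",J[3])
E
time python3 s1.py
```

```text
9.5 60 0 [-0.66 -0.35  1.13  2.34 -0.01  0.53  2.26] wrist [ 0.28 -0.22  0.4 ] elbow [-0.11 -0.11  0.67]
9.5 60 1 [ 1.17 -0.05 -0.62  2.28 -0.68  0.6  -0.36] wrist [ 0.28 -0.21  0.4 ] elbow [-0.04  0.01  0.7 ]
-80.5 0 0 [-0.68  0.75  0.25  2.19  1.21  1.49 -1.31] wrist [0.39 0.13 0.11] elbow [0.25 0.17 0.59]
-80.5 0 1 [ 0.14  0.83 -0.58  2.14  1.57  2.    1.81] wrist [0.39 0.13 0.12] elbow [ 0.32 -0.08  0.56]
-80.5 15 0 [-0.03  0.53 -0.39  2.22  1.36  1.59 -1.19] wrist [0.39 0.12 0.2 ] elbow [ 0.22 -0.02  0.64]
-80.5 15 1 [ 0.54  0.82 -1.02  2.18  1.64  1.99  1.98] wrist [0.39 0.12 0.2 ] elbow [ 0.26 -0.19  0.56]
-80.5 30 0 [-0.64  0.3   0.33  2.27  1.08  1.15 -0.91] wrist [0.39 0.09 0.28] elbow [0.12 0.05 0.68]
-80.5 30 1 [-0.15  0.3  -0.19  2.23  1.17  1.28  2.2 ] wrist [0.4  0.09 0.28] elbow [ 0.13 -0.01  0.68]
-80.5 45 0 [ 0.82  0.32 -1.08  2.18  1.16  1.27 -0.74] wrist [0.4  0.04 0.35] elbow [ 0.08 -0.12  0.68]
-80.5 45 1 [ 0.25  0.18 -0.46  2.2   1.01  1.12  2.47] wrist [0.41 0.04 0.35] elbow [ 0.07 -0.05  0.7 ]
-80.5 60 0 [-0.87  0.05  0.87  2.21  0.62  0.91 -0.23] wrist [ 0.4
[... 1074 characters left out ...]
w [ 0.1  -0.15  0.66]
189.5 30 0 [ 0.08  0.84  0.08  1.32  0.25  1.98 -1.26] wrist [ 0.72 -0.14  0.28] elbow [ 0.32 -0.06  0.56]
189.5 30 1 [-0.11  0.88  0.39  1.33  0.12  1.94  2.03] wrist [ 0.72 -0.14  0.28] elbow [0.34 0.01 0.55]
189.5 45 0 [ 0.78  0.91 -0.97  1.42  0.68  2.   -1.69] wrist [ 0.67 -0.15  0.35] elbow [ 0.23 -0.27  0.53]
189.5 45 1 [ 0.74  0.86 -0.89  1.42  0.64  1.97  1.5 ] wrist [ 0.67 -0.15  0.35] elbow [ 0.23 -0.25  0.54]
189.5 60 0 [-0.46  0.65  0.89  1.66 -0.2   1.5  -0.91] wrist [ 0.6  -0.16  0.4 ] elbow [0.24 0.1  0.62]
189.5 60 1 [ 0.61  0.55 -0.55  1.6   0.39  1.6   1.7 ] wrist [ 0.6  -0.16  0.4 ] elbow [ 0.17 -0.16  0.64]
real	1m59.653s
user	1m59.622s
sys	0m0.129s
```

```bash
cat > s2.py <<'E'
from ik import *
np.set_printoptions(precision=2,suppress=True)
D=np.array([.977,.213,0]); L=np.array([-.213,.977,0]); W=np.array([.586,.043,.073])
q=np.array(json.loads(open("log.jsonl").readlines()[-1])["joint_positions"])
def go(name,g,az,p,roll=0):
    global q
    R=tool(np.radians(az),np.radians(p),1)*Ro.from_euler("z",np.radians(roll)); pos=np.array(g)+.008*R.as_matrix()[:,2]
    q1,c=ik(pos,R,q,1); print(name,"cost %.1e"%c,q1,"dq",np.abs(q1-q).max().round(2), "wrist",fk(PF,q1)[2][6]); q=q1
h=np.array([.443,-.188,.1]); u=np.array([-.165,.986,0])
go("pre",h-.12*u+[0,0,.05],99.5,15); go("grasp",h,99.5,15); go("lift",h+[0,0,.15],99.5,15); go("p50",h+[0,0,.2],99.5,50); go("p85",h+[0,0,.2],99.5,85)
q0=q.copy()
for sg in(1,-1):
    q=q0.copy()
    for rr in(45,90,135,180): go(f"roll{sg*rr}",h+[0,0,.2],100,85,sg*rr)
    a=W+.03*L
    go("over",np.r_[a[:2],.3],102.3,85,sg*180); go("p60",np.r_[a[:2],.26],102.3,60,sg*180);go("p30",np.r_[a[:2],.20],102.3,30,sg*180);go("p15",np.r_[a[:2],.20],102.3,15,sg*180)
    go("back",np.r_[a[:2],.3],102.3,75,sg*180); go("place",[.443,-.2,.027],100,75,sg*180)
E
python3 s2.py
```

```text
pre cost 3.8e-03 [ 1.07  1.02 -0.4   1.12 -0.49  2.01  0.8 ] dq 0.65 wrist [ 0.49 -0.61  0.24]
grasp cost 2.9e-08 [ 1.01  0.97 -0.41  1.4  -0.49  1.84  0.88] dq 0.27 wrist [ 0.49 -0.5   0.18]
lift cost 4.7e-04 [ 1.13  0.77 -0.58  1.41 -0.56  1.94  0.69] dq 0.19 wrist [ 0.48 -0.5   0.34]
p50 cost 2.1e-08 [ 1.08  0.4  -0.59  1.47 -0.33  1.77  0.65] dq 0.38 wrist [ 0.48 -0.4   0.55]
p85 cost 3.1e-06 [ 0.94  0.06 -0.59  1.67 -0.04  1.47  0.52] dq 0.34 wrist [ 0.45 -0.22  0.63]
roll45 cost 2.6e-05 [ 0.81  0.04 -0.45  1.68 -0.06  1.46 -0.24] dq 0.76 wrist [ 0.44 -0.22  0.63]
roll90 cost 1.4e-04 [ 0.68  0.03 -0.32  1.69 -0.07  1.45 -1.02] dq 0.77 wrist [ 0.44 -0.22  0.63]
roll135 cost 8.4e-04 [ 0.57  0.03 -0.2   1.7  -0.09  1.45 -1.76] dq 0.75 wrist [ 0.44 -0.22  0.62]
roll180 cost 7.5e-05 [-0.89  0.    1.29  1.72 -0.08  1.47 -2.55] dq 1.49 wrist [ 0.45 -0.22  0.62]
over cost 6.4e-03 [-0.99  0.54  1.29  1.47 -0.63  1.61 -2.55] dq 0.55 wrist [0.61 0.02 0.62]
p60 cost 4.1e-04 [-0.75  0.55  1.15  1.56 -0.92  1.67 -2.46] dq 0.29 wrist [ 0.61 -0.08  0.54]
p30 cost 1.5e-03 [-0.02  0.6   0.36  1.5
[... 607 characters left out ...]
q 0.95 wrist [ 0.47 -0.21  0.62]
roll-180 cost 2.1e-01 [ 1.13  0.61 -1.42  1.5   0.64  1.83  2.55] dq 0.37 wrist [ 0.56 -0.12  0.59]
over cost 2.2e-02 [ 0.7   0.66 -1.42  1.38  0.63  1.67  2.55] dq 0.43 wrist [0.6  0.09 0.62]
p60 cost 6.8e-02 [ 0.83  0.81 -1.42  1.38  0.41  1.55  2.55] dq 0.22 wrist [ 0.64 -0.02  0.56]
p30 cost 1.6e-01 [ 0.94  1.11 -1.42  1.39  0.21  1.47  2.55] dq 0.29 wrist [ 0.67 -0.15  0.41]
p15 cost 2.1e-01 [ 0.98  1.25 -1.42  1.36  0.08  1.48  2.55] dq 0.14 wrist [ 0.67 -0.2   0.34]
back cost 3.8e-02 [ 0.74  0.71 -1.42  1.34  0.53  1.65  2.55] dq 0.54 wrist [0.62 0.04 0.62]
place cost 1.0e-01 [ 1.38  0.94 -1.42  1.98  1.05  1.25  2.55] dq 0.64 wrist [ 0.46 -0.16  0.33]
```

```bash
cat > s3.py <<'E'
from ik import *
np.set_printoptions(precision=2,suppress=True)
L=np.array([-.213,.977,0]); W=np.array([.586,.043,.073])
q=np.array(json.loads(open("log.jsonl").readlines()[-1])["joint_positions"])
def go(name,g,az,p,roll=0):
    global q
    R=tool(np.radians(az),np.radians(p),0)*Ro.from_euler("z",np.radians(roll)); pos=np.array(g)+.008*R.as_matrix()[:,2]
    q1,c=ik(pos,R,q,1); print(name,"cost %.1e"%c,q1,"dq",np.abs(q1-q).max().round(2), "wrist",fk(PF,q1)[2][6]); q=q1
h=np.array([.443,-.188,.1]); u=np.array([-.165,.986,0]); a=W+.03*L
go("turn",h-.15*u+[0,0,.1],99.5,40);go("pre",h-.1*u,99.5,20); go("grasp",h,99.5,18); go("lift",h+[0,0,.10],99.5,20); 
for sg in (-1,):
    go("r45",h+[0,0,.15],99.5,30,sg*45); go("r90",h+[0,0,.2],99.5,45,sg*90); go("p85",h+[0,0,.2],100,85,sg*90); go("r135",h+[0.1,0.1,.2],101,85,sg*135)
    go("over",np.r_[a[:2],.3],102.3,85,sg*180); go("p60",np.r_[a[:2],.26],102.3,60,sg*180);go("p30",np.r_[a[:2],.20],102.3,30,sg*180);go("p15",np.r_[a[:2],.20],102.3,15,sg*180)
    go("back",np.r_[a[:2],.3],102.3,75,sg*180); go("mid",[.443,-.2,.15],100,72,sg*180); go("place",[.443,-.2,.027],100,72,sg*180)
E
python3 s3.py
```

```text
turn cost 4.1e-05 [ 0.85  0.79 -0.1   1.11 -0.44  1.95 -2.23] dq 2.38 wrist [ 0.51 -0.58  0.41]
pre cost 2.1e-10 [ 0.87  1.03 -0.13  1.14 -0.57  2.01 -2.18] dq 0.24 wrist [ 0.51 -0.59  0.21]
grasp cost 3.6e-10 [ 0.84  0.9  -0.17  1.42 -0.6   1.86 -2.16] dq 0.28 wrist [ 0.5  -0.49  0.2 ]
lift cost 2.8e-04 [ 0.87  0.73 -0.21  1.45 -0.63  1.93 -2.25] dq 0.18 wrist [ 0.49 -0.49  0.31]
r45 cost 6.3e-09 [ 0.89  0.59 -0.28  1.44 -0.56  1.9  -1.56] dq 0.69 wrist [ 0.49 -0.47  0.41]
r90 cost 1.4e-09 [ 0.89  0.4  -0.32  1.45 -0.45  1.84 -0.85] dq 0.71 wrist [ 0.48 -0.41  0.53]
p85 cost 2.5e-06 [ 0.68  0.04 -0.33  1.68 -0.06  1.47 -1.04] dq 0.39 wrist [ 0.45 -0.21  0.63]
r135 cost 1.8e-17 [ 0.3   0.17 -0.2   1.54 -0.05  1.46 -0.48] dq 0.56 wrist [ 0.55 -0.11  0.63]
over cost 9.5e-17 [ 0.04  0.23 -0.22  1.47 -0.04  1.45  0.04] dq 0.52 wrist [0.58 0.04 0.63]
p60 cost 5.1e-07 [ 0.29  0.35 -0.27  1.49 -0.42  1.45  0.32] dq 0.38 wrist [ 0.61 -0.09  0.54]
p30 cost 3.1e-07 [ 0.55  0.65 -0.41  1.49 -0.7   1.54  0.58] dq 0.3 wrist [ 0.64 -0.2   0.36]
p15 cost 1.9e-05 [ 0.65  0.81 -0.5   1.46 -0.79  1.62  0.63] dq 0.16 wrist [ 0.64 -0.24  0.29]
back cost 5.2e-16 [-0.17  0.25  0.14  1.47 -0.29  1.48  0.22] dq 0.81 wrist [ 0.6  -0.01  0.62]
mid cost 1.2e-05 [ 0.38  0.26  0.14  1.79 -0.29  1.31  0.8 ] dq 0.58 wrist [ 0.46 -0.3   0.46]
place cost 1.4e-16 [ 0.67  0.43 -0.19  1.86 -0.19  1.06  0.77] dq 0.33 wrist [ 0.46 -0.3   0.34]
```

```bash
cat > tgt.py <<'E'
import sys; from ik import *; from bench import r
# usage: gx gy gz az p roll   (grasp point pose) -> shift/turn units
np.set_printoptions(precision=3,suppress=True)
def show(g,az,p,roll):
    s=r.read_state(); R=tool(np.radians(az),np.radians(p),0)*Ro.from_euler("z",np.radians(roll))
    M=Ro.from_quat(s["eef_rot"]).as_matrix()
    pos=np.array(g)+.008*R.as_matrix()[:,2]; rv=(R*Ro.from_quat(s["eef_rot"]).inv()).as_rotvec()
    print("shift",(pos-s["ee_pos"])/.1,"turn",np.degrees(rv)/60,"deg",np.degrees(np.linalg.norm(rv)).round(0),"mm",(1e3*np.linalg.norm(pos-s["ee_pos"])).round())
a=list(map(float,sys.argv[1:]));
if a: show(a[:3],*a[3:])
else:
    s=r.read_state(); M=Ro.from_quat(s["eef_rot"]).as_matrix(); z=M[:,2]
    print("t",round(s["time"],2),"q",s["joint_positions"],"g",s["ee_pos"]-.008*z,"az",np.degrees(np.arctan2(z[1],z[0])).round(1),"p",np.degrees(np.arcsin(-z[2])).round(1),"jaw",M[:,1],"F",s["ft_force"],"w",s["width"].round(4))
E
python3 tgt.py; python3 tgt.py 0.468 -.336 .2 99.5 40 0
```

```text
shift [ 0.561  2.376 -1.354] turn [ 0.211  1.526 -1.576] deg 132.0 mm 279.0Traceback (most recent call last):
  File "tgt.py", line 13, in <module>
    print("t",round(s["time"],2),"q",s["joint_positions"],"g",s["ee_pos"]-.008*z,"az",np.degrees(np.arctan2(z[1],z[0])).round(1),"p",np.degrees(np.arcsin(-z[2])).round(1),"jaw",M[:,1],"F",s["ft_force"],"w",s["width"].round(4))
                                                                                                                                                                                                              ^^^^^^^^^^^^^^^^
AttributeError: 'float' object has no attribute 'round'
```

```bash
sed -i 's/s\["width"\].round(4)/round(s["width"],4)/' tgt.py
python3 -m inch '{"translation":[[0.2,0.3,-0.1],[0.3,0.6,-0.2],[0.3,0.8,-0.3],[0.3,0.9,-0.3],[0.3,0.9,-0.3],[0.3,0.9,-0.3],[0.3,0.9,-0.3],[0.3,0.9,-0.3],[0.3,0.9,-0.3]],"rot":[[0.01,0.09,-0.1],[0.03,0.19,-0.2],[0.04,0.28,-0.3],[0.05,0.38,-0.4],[0.06,0.47,-0.49],[0.08,0.57,-0.6],[0.1,0.67,-0.69],[0.1,0.76,-0.79],[0.1,0.76,-0.79]],"jaw":[87,87,87,87,87,87,87,87,87]}'; python3 tgt.py;  python3 tgt.py 0.466 -.326 .16 99.5 30 0;python3 log.py
```

```text
time: 2.4
ee_pos: [0.4381, -0.4704, 0.2914]
eef_rot: [0.947, -0.132, -0.079, -0.283]
ft_force: [0.2, -0.4, -2.2]
width: 0.0873
t 2.4 q [ 1.048  0.8   -0.344  0.783 -0.139  2.058 -1.139] g [ 0.439 -0.475  0.298] az 97.7 p 55.9 jaw [-0.295 -0.805 -0.514] F [ 0.213 -0.435 -2.177] w 0.0873
shift [ 0.267  1.512 -1.354] turn [ 0.255  0.863 -0.732] deg 70.0 mm 205.0
2.4 [1.048, 0.8, -0.344, 0.783, -0.139, 2.058, -1.139] [0.438, -0.47, 0.291] [0.2, -0.4, -2.2] 0.0873
```

```bash

python3 -m inch '{"translation":[[0,0.3,-0.3],[0.1,0.6,-0.6],[0.2,0.8,-0.8],[0.2,0.9,-1],[0.2,1,-1],[0.2,1,-1],[0.2,1,-1],[0.2,1,-1],[0.2,1,-1],[0.2,1,-1],[0.2,1,-1]],"rot":[[0.03,0.1,-0.09],[0.06,0.2,-0.17],[0.09,0.3,-0.26],[0.12,0.4,-0.34],[0.15,0.51,-0.43],[0.18,0.61,-0.52],[0.21,0.72,-0.6],[0.25,0.82,-0.69],[0.26,0.86,-0.73],[0.26,0.86,-0.73],[0.26,0.86,-0.73]],"jaw":[87,87,87,87,87,87,87,87,87,87,87]}'; python3 log.py;python3 tgt.py;  python3 tgt.py 0.459 -.287 .1 99.5 18 0
python3 - <<'E'
from h import *; import cv2
cv2.imwrite("pics/w1.png",eyes.camera("wrist"))
E
```

```text
time: 3.5
ee_pos: [0.4558, -0.3647, 0.187]
eef_rot: [0.66, -0.561, -0.378, -0.328]
ft_force: [-0.4, 0.2, -1.1]
width: 0.0871
3.5 [1.222, 1.07, -0.803, 0.937, -0.109, 2.058, -2.518] [0.456, -0.365, 0.187] [-0.4, 0.2, -1.1] 0.0871
t 3.5 q [ 1.222  1.07  -0.803  0.937 -0.109  2.058 -2.518] g [ 0.457 -0.372  0.191] az 98.7 p 30.0 jaw [-0.988 -0.156 -0.009] F [-0.422  0.218 -1.115] w 0.0871
shift [ 0.02   0.852 -0.894] turn [0.196 0.041 0.01 ] deg 12.0 mm 124.0
```

View pics/w1.png

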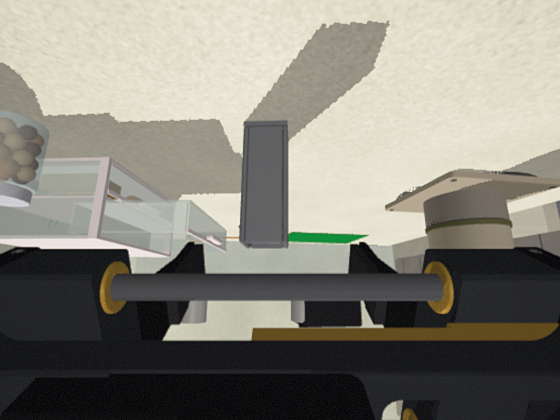

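The wrist view is upside-down because the camera hangs below the tool. The holder spans columns 243–289, with its base edge at row 122 and its mouth at row 246, a little left of the finger centre (+x). I'll turn those base corners into world positions.

```bash
python3 - <<'E'
from h import *
s=r.read_state(); c=eyes.calibration("wrist"); H=c["hand_eye"]; M=Ro.from_quat(s["eef_rot"]).as_matrix()
Rcw=M@H[:3,:3]; o=s["ee_pos"]+M@H[:3,3]
def w(u,v,z):
    d=Rcw@[(u-c["cx"])/c["fx"],(v-c["cy"])/c["fy"],1]; return o+d*(z-o[2])/d[2]
a,b=w(245,122,0),w(288,122,0); print("cam",o.round(3)); print(a,b,np.linalg.norm(a-b),np.degrees(np.arctan2(*(a-b)[1::-1])))
n=np.array([-.165,.986,0]); print("centre from near base edge",(a+b)/2+.027*n)
E
python3 tgt.py 0.46 -.29 .1 99.5 20 0
```

```text
cam [ 0.482 -0.531  0.198]
[ 0.47172538 -0.20847315  0.        ] [ 0.41976966 -0.21772344  0.        ] 0.05277276210578537 10.095258563570509
centre from near base edge [ 0.44129252 -0.1864763   0.        ]
shift [ 0.026  0.817 -0.901] turn [0.164 0.037 0.007] deg 10.0 mm 122.0
```

```bash

python3 -m inch '{"translation":[[0,0.2,-0.3],[0,0.4,-0.5],[0,0.6,-0.7],[0.02,0.8,-0.9],[0.02,0.8,-0.9],[0.02,0.8,-0.9]],"rot":[[0.08,0.02,0],[0.16,0.04,0.01],[0.16,0.04,0.01],[0.16,0.04,0.01],[0.16,0.04,0.01],[0.16,0.04,0.01]],"jaw":[87,87,87,87,87,87]}'; python3 log.py;python3 tgt.py;  python3 tgt.py 0.442 -.187 .1 99.8 18 0
```

```text
time: 4.15
ee_pos: [0.4583, -0.284, 0.0976]
eef_rot: [0.627, -0.529, -0.438, -0.367]
ft_force: [-0.8, 0.1, 1.1]
width: 0.087
4.15 [1.22, 1.175, -0.797, 1.112, -0.153, 1.931, -2.499] [0.458, -0.284, 0.098] [-0.8, 0.1, 1.1] 0.087
t 4.15 q [ 1.22   1.175 -0.797  1.112 -0.153  1.931 -2.499] g [ 0.46  -0.291  0.1  ] az 99.9 p 20.2 jaw [-0.985 -0.17   0.004] F [-0.833  0.053  1.111] w 0.087
shift [-0.176  1.045 -0.001] turn [0.037 0.003 0.   ] deg 2.0 mm 106.0
```

Aligned. I'll advance and grip.

```bash

python3 -m inch '{"translation":[[-0.05,0.3,0],[-0.1,0.6,0],[-0.14,0.85,0],[-0.16,0.95,0],[-0.17,1,0],[-0.17,1,0],[-0.17,1,0],[-0.17,1,0],[-0.17,1,0],[-0.17,1,0],[-0.17,1,0],[-0.17,1,0]],"rot":[[0.03,0,0],[0.03,0,0],[0.03,0,0],[0.03,0,0],[0.03,0,0],[0.03,0,0],[0.03,0,0],[0.03,0,0],[0.03,0,0],[0.03,0,0],[0.03,0,0],[0.03,0,0]],"jaw":[87,87,87,87,87,87,45,45,45,45,45,45]}' 45; python3 log.py;python3 tgt.py;  python3 tgt.py 0.442 -.187 .20 99.8 20 0
```

```text
time: 5.35
ee_pos: [0.4413, -0.1841, 0.0975]
eef_rot: [0.621, -0.522, -0.447, -0.377]
ft_force: [0.3, 0.8, 0.4]
width: 0.0539
5.35 [1.269, 1.089, -0.847, 1.401, -0.203, 1.747, -2.503] [0.441, -0.184, 0.098] [0.3, 0.8, 0.4] 0.0539
t 5.35 q [ 1.269  1.089 -0.847  1.401 -0.203  1.747 -2.503] g [ 0.443 -0.192  0.1  ] az 99.8 p 18.5 jaw [-0.985 -0.17  -0.002] F [0.298 0.772 0.438] w 0.0539
shift [-0.006  0.045  0.997] turn [-0.026 -0.003  0.   ] deg 2.0 mm 100.0
```

```bash

python3 -m inch '{"translation":[[0,0,0.2],[0,0,0.5],[0,0,0.8],[0,0,1],[0,0,1]],"rot":[[0,0,0],[-0.05,0,0],[-0.1,0,0],[-0.2,0,0],[-0.2,0,0]],"jaw":[45,45,45,45,45]}'; python3 log.py;python3 tgt.py;  python3 tgt.py 0.442 -.2 .27 99.8 45 -45;  python3 tgt.py 0.442 -.2 .30 99.8 45 -90
```

```text
time: 5.85
ee_pos: [0.4434, -0.183, 0.2037]
eef_rot: [0.661, -0.566, -0.385, -0.309]
ft_force: [1.7, 0.8, -2.2]
width: 0.0539
5.85 [1.252, 0.785, -0.843, 1.442, -0.262, 1.769, -2.571] [0.443, -0.183, 0.204] [1.7, 0.8, -2.2] 0.0539
t 5.85 q [ 1.252  0.785 -0.843  1.442 -0.262  1.769 -2.571] g [ 0.445 -0.19   0.208] az 100.7 p 30.9 jaw [-0.985 -0.169  0.028] F [ 1.744  0.847 -2.21 ] w 0.0539
shift [-0.023 -0.114  0.606] turn [-0.109 -0.646  0.467] deg 48.0 mm 62.0
shift [-0.023 -0.114  0.906] turn [ 0.035 -1.221  0.931] deg 92.0 mm 91.0
```

```bash

python3 -m inch '{"translation":[[0,0,0.2],[0,-0.1,0.4],[0,-0.1,0.6],[0,-0.1,0.6],[0,-0.1,0.6],[0,-0.1,0.6],[0,-0.1,0.6],[0,-0.1,0.6]],"rot":[[-0.01,-0.09,0.06],[-0.03,-0.18,0.13],[-0.05,-0.27,0.2],[-0.06,-0.37,0.26],[-0.08,-0.46,0.33],[-0.09,-0.55,0.4],[-0.11,-0.65,0.47],[-0.11,-0.65,0.47]],"jaw":[45,45,45,45,45,45,45,45]}'; python3 log.py;python3 tgt.py;  python3 tgt.py 0.442 -.2 .32 99.8 60 -90
```

```text
time: 6.65
ee_pos: [0.4431, -0.1924, 0.2646]
eef_rot: [0.882, -0.276, -0.174, -0.339]
ft_force: [0.6, -0.1, -1.8]
width: 0.0538
6.65 [1.392, 0.673, -1.096, 1.443, -0.102, 1.743, -1.896] [0.443, -0.192, 0.265] [0.6, -0.1, -1.8] 0.0538
t 6.65 q [ 1.392  0.673 -1.096  1.443 -0.102  1.743 -1.896] g [ 0.444 -0.198  0.27 ] az 99.8 p 45.1 jaw [-0.606 -0.617 -0.503] F [ 0.619 -0.088 -1.82 ] w 0.0538
shift [-0.018 -0.037  0.484] turn [-0.155 -0.486  0.592] deg 47.0 mm 49.0
```

```bash

python3 -m inch '{"translation":[[0,0,0.2],[0,0,0.4],[0,0,0.5],[0,0,0.5],[0,0,0.5],[0,0,0.5],[0,0,0.5],[0,0,0.5]],"rot":[[-0.02,-0.07,0.08],[-0.04,-0.14,0.17],[-0.06,-0.21,0.25],[-0.09,-0.28,0.34],[-0.11,-0.35,0.42],[-0.13,-0.42,0.51],[-0.15,-0.49,0.59],[-0.15,-0.49,0.59]],"jaw":[45,45,45,45,45,45,45,45]}'; python3 log.py;python3 tgt.py;  python3 tgt.py 0.46 -.15 .34 100 85 -120
```

```text
time: 7.45
ee_pos: [0.4427, -0.1917, 0.3151]
eef_rot: [0.962, 0.082, -0.021, -0.261]
ft_force: [0.8, -0.2, -1.9]
width: 0.0534
7.45 [1.511, 0.595, -1.358, 1.448, 0.078, 1.732, -1.253] [0.443, -0.192, 0.315] [0.8, -0.2, -1.9] 0.0534
t 7.45 q [ 1.511  0.595 -1.358  1.448  0.078  1.732 -1.253] g [ 0.443 -0.196  0.322] az 99.5 p 59.6 jaw [ 0.148 -0.85  -0.505] F [ 0.754 -0.213 -1.878] w 0.0534
shift [0.172 0.424 0.169] turn [-0.381 -0.22   0.484] deg 39.0 mm 49.0
```

```bash

python3 -m inch '{"translation":[[0.1,0.2,0.1],[0.2,0.4,0.2],[0.3,0.6,0.2],[0.4,0.8,0.2],[0.5,1,0.2],[0.5,1,0.2],[0.5,1,0.2]],"rot":[[-0.06,-0.03,0.08],[-0.13,-0.07,0.16],[-0.19,-0.11,0.24],[-0.25,-0.15,0.32],[-0.31,-0.18,0.4],[-0.38,-0.22,0.48],[-0.38,-0.22,0.48]],"jaw":[45,45,45,45,45,45,45]}'; python3 log.py;python3 tgt.py;  python3 tgt.py 0.58 .07 .32 102 85 -180
```

```text
time: 8.15
ee_pos: [0.4921, -0.0884, 0.3356]
eef_rot: [0.939, 0.341, 0.007, -0.043]
ft_force: [-0.6, -0.1, -2.3]
width: 0.0539
8.15 [1.353, 0.297, -1.434, 1.54, 0.208, 1.569, -0.952] [0.492, -0.088, 0.336] [-0.6, -0.1, -2.3] 0.0539
t 8.15 q [ 1.353  0.297 -1.434  1.54   0.208  1.569 -0.952] g [ 0.492 -0.089  0.344] az 100.1 p 85.0 jaw [ 0.641 -0.764 -0.075] F [-0.608 -0.066 -2.293] w 0.0539
shift [ 0.877  1.591 -0.236] turn [ 0.017 -0.086  1.031] deg 62.0 mm 183.0
```

```bash

python3 -m inch '{"translation":[[0.2,0.3,0],[0.4,0.6,0],[0.6,0.9,0],[0.8,1,0],[0.8,1,0],[0.8,1,0],[0.8,1,0]],"rot":[[0,0,0.06],[0,-0.01,0.14],[0,-0.02,0.22],[0,-0.03,0.3],[0,-0.04,0.4],[0,-0.04,0.5],[0,-0.04,0.5]],"jaw":[45,45,45,45,45,45,45]}'; python3 log.py;python3 tgt.py;  python3 tgt.py 0.58 .07 .30 102 85 -180
```

```text
time: 8.85
ee_pos: [0.5722, 0.0101, 0.3342]
eef_rot: [0.82, 0.57, 0.014, -0.039]
ft_force: [0.8, 0.4, -2.4]
width: 0.0538
8.85 [0.905, 0.518, -1.375, 1.373, 0.427, 1.635, -0.761] [0.572, 0.01, 0.334] [0.8, 0.4, -2.4] 0.0538
t 8.85 q [ 0.905  0.518 -1.375  1.373  0.427  1.635 -0.761] g [0.572 0.009 0.342] az 104.5 p 85.3 jaw [ 0.937 -0.346 -0.047] F [ 0.833  0.392 -2.409] w 0.0538
shift [ 0.077  0.606 -0.422] turn [ 0.016 -0.047  0.537] deg 32.0 mm 74.0
```

```bash

python3 -m inch '{"translation":[[0,0.2,0],[0,0.4,0],[0.05,0.6,-0.1],[0.05,0.7,-0.2],[0.05,0.7,-0.3],[0.05,0.7,-0.3]],"rot":[[0,-0.01,0.1],[0,-0.02,0.22],[0,-0.03,0.34],[0.01,-0.04,0.46],[0.02,-0.05,0.54],[0.02,-0.05,0.54]],"jaw":[45,45,45,45,45,45]}'; python3 log.py;python3 tgt.py;  python3 tgt.py 0.5775 .082 .22 102.3 45 -180; python3 tgt.py 0.5775 .082 .19 102.3 25 -180
python3 - <<'E'
from h import *; import cv2
cv2.imwrite("pics/s2.png",eyes.camera("side"))
E
```

```text
time: 9.45
ee_pos: [0.5769, 0.0784, 0.3022]
eef_rot: [0.63, 0.775, 0.029, -0.037]
ft_force: [-0.3, -0.6, -2.8]
width: 0.0537
9.45 [0.802, 0.584, -1.414, 1.415, 0.488, 1.585, -0.35] [0.577, 0.078, 0.302] [-0.3, -0.6, -2.8] 0.0537
t 9.45 q [ 0.802  0.584 -1.414  1.415  0.488  1.585 -0.35 ] g [0.577 0.078 0.31 ] az 102.8 p 84.6 jaw [ 0.979  0.204 -0.002] F [-0.3   -0.552 -2.787] w 0.0537
shift [-0.006  0.091 -0.879] turn [0.647 0.136 0.008] deg 40.0 mm 88.0
shift [-0.009  0.106 -1.156] turn [0.973 0.206 0.007] deg 60.0 mm 116.0
```

View pics/s2.png

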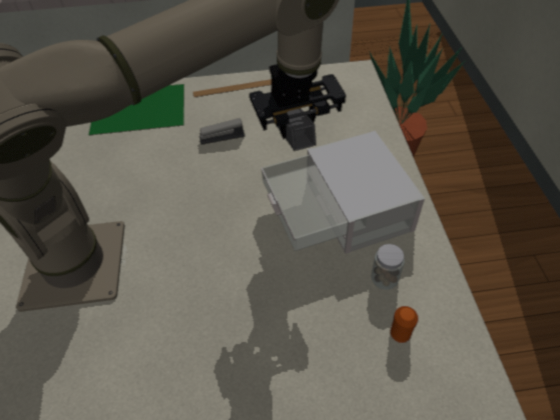

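```bash

python3 -m inch '{"translation":[[0,0,-0.3],[0,0.05,-0.6],[0,0.1,-0.9],[0,0.1,-1.1],[0,0.1,-1.15],[0,0.1,-1.15],[0,0.1,-1.15],[0,0.1,-1.15],[0,0.1,-1.15],[0,0.1,-1.15],[0,0.1,-1.15]],"rot":[[0.05,0.01,0],[0.15,0.03,0],[0.28,0.06,0],[0.42,0.09,0],[0.55,0.12,0],[0.69,0.14,0],[0.83,0.17,0],[0.97,0.2,0.01],[0.97,0.2,0.01],[0.97,0.2,0.01],[0.97,0.2,0.01]],"jaw":[45,45,45,45,45,45,45,45,45,45,45]}'; python3 log.py;python3 tgt.py;  python3 tgt.py 0.5775 .082 .20 102.3 15 -180
python3 - <<'E'
from h import *; import cv2
a=eyes.camera("side")[60:280,180:460]; b=eyes.camera("wrist")
o=np.zeros((600,400,3),np.uint8); o[:314]=cv2.resize(a,(400,314)); o[314:]=cv2.resize(b,(400,286)); cv2.imwrite("pics/d3.png",o)
E
```

```text
9.5 [0.802, 0.583, -1.415, 1.413, 0.488, 1.586, -0.352] [0.577, 0.079, 0.303] [-1.4, 0.8, -2.1] 0.054
t 9.5 q [ 0.802  0.583 -1.415  1.413  0.488  1.586 -0.352] g [0.577 0.078 0.311] az 102.0 p 84.7 jaw [ 0.979  0.202 -0.001] F [-1.394  0.764 -2.078] w 0.054
shift [-0.013  0.11  -1.053] turn [1.136 0.24  0.009] deg 70.0 mm 106.0out of range: a shift must lie within [-1, 1]
```

View pics/d3.png

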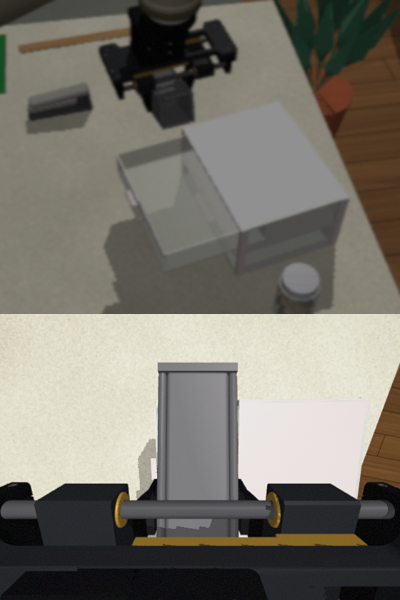

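That call was refused because the z shift exceeded 1, and nothing moved. The picture shows the holder still held level above the drawer, at about (175,95) in the side crop. I'll retry with the shift capped.

```bash

python3 -m inch '{"translation":[[0,0,-0.3],[0,0.05,-0.6],[0,0.1,-0.9],[0,0.1,-1],[0,0.1,-1],[0,0.1,-1],[0,0.1,-1],[0,0.1,-1],[0,0.1,-1],[0,0.1,-1],[0,0.1,-1]],"rot":[[0.05,0.01,0],[0.15,0.03,0],[0.28,0.06,0],[0.42,0.09,0],[0.55,0.12,0],[0.69,0.14,0],[0.83,0.17,0],[0.97,0.2,0.01],[0.97,0.2,0.01],[0.97,0.2,0.01],[0.97,0.2,0.01]],"jaw":[45,45,45,45,45,45,45,45,45,45,45]}'; python3 log.py;python3 tgt.py;  python3 tgt.py 0.5775 .082 .20 102.3 15 -180
python3 - <<'E'
from h import *; import cv2
a=eyes.camera("side")[60:280,180:460]; b=eyes.camera("top")[100:280,180:410]
o=np.zeros((600,400,3),np.uint8); o[:314]=cv2.resize(a,(400,314)); o[314:]=cv2.resize(b,(400,286)); cv2.imwrite("pics/d4.png",o)
E
```

```text
time: 10.7
ee_pos: [0.5774, 0.0902, 0.2064]
eef_rot: [0.529, 0.66, 0.338, -0.413]
ft_force: [0.2, -0.0, -1.6]
width: 0.054
10.7 [1.062, 1.192, -1.424, 1.473, 0.044, 1.389, 0.033] [0.577, 0.09, 0.206] [0.2, -0.0, -1.6] 0.054
t 10.7 q [ 1.062  1.192 -1.424  1.473  0.044  1.389  0.033] g [0.579 0.083 0.21 ] az 101.9 p 25.6 jaw [0.977 0.211 0.009] F [ 0.158 -0.035 -1.623] w 0.054
shift [-0.015 -0.006 -0.085] turn [0.17  0.046 0.003] deg 11.0 mm 9.0
```

View pics/d4.png

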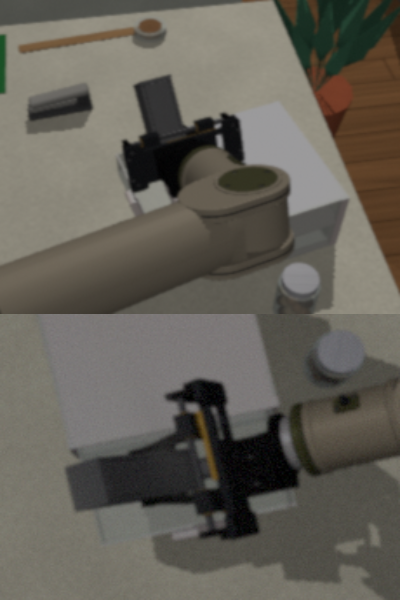

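The tool force dropped by about 0.5 N, which fits the stick having slid out. I'll tip a little more, dwell, then withdraw along the holder's axis.

```bash

python3 -m inch '{"translation":[[0,0,0],[0,0,0],[0,0,0],[0,0,0],[0,0,0],[0,0,0],[-0.05,0.2,0.3],[-0.1,0.4,0.6],[-0.14,0.6,0.9],[-0.14,0.6,1],[-0.14,0.6,1]],"rot":[[0.1,0.02,0],[0.17,0.04,0],[0.17,0.04,0],[0.17,0.04,0],[0.17,0.04,0],[0.17,0.04,0],[0.17,0.04,0],[0.17,0.04,0],[0.17,0.04,0],[0.17,0.04,0],[0.17,0.04,0]],"jaw":[45,45,45,45,45,45,45,45,45,45,45]}'; python3 log.py;python3 tgt.py;  python3 tgt.py 0.50 0 .3 102 72 -180; python3 tgt.py 0.443 -.22 .15 100 72 -180
python3 - <<'E'
from h import *; import cv2
a=eyes.camera("side")[60:280,180:460]; b=eyes.camera("top")[100:280,180:410]
o=np.zeros((600,400,3),np.uint8); o[:314]=cv2.resize(a,(400,314)); o[314:]=cv2.resize(b,(400,286)); cv2.imwrite("pics/d5.png",o)
E
```

```text
time: 11.9
ee_pos: [0.563, 0.1508, 0.3077]
eef_rot: [0.497, 0.62, 0.384, -0.47]
ft_force: [0.0, -0.1, -2.3]
width: 0.0535
11.9 [1.045, 1.105, -1.447, 1.511, -0.219, 1.351, 0.036] [0.563, 0.151, 0.308] [0.0, -0.1, -2.3] 0.0535
t 11.9 q [ 1.045  1.105 -1.447  1.511 -0.219  1.351  0.036] g [0.565 0.143 0.31 ] az 102.1 p 15.3 jaw [0.977 0.211 0.009] F [ 0.01  -0.075 -2.327] w 0.0535
shift [-0.636 -1.484 -0.153] turn [-0.926 -0.191 -0.007] deg 57.0 mm 162.0
shift [-1.205 -3.683 -1.653] turn [-0.929 -0.175 -0.038] deg 57.0 mm 421.0
```

View pics/d5.png

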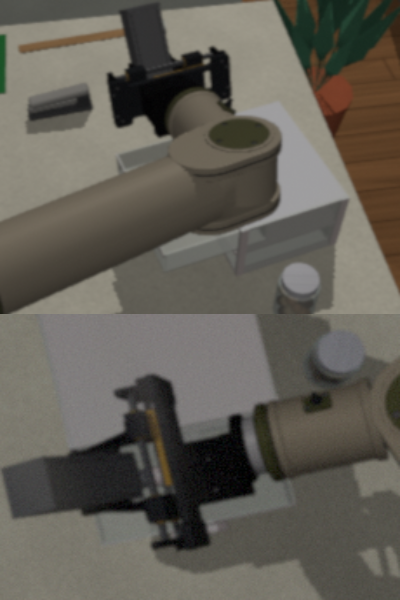

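```bash

python3 -m inch '{"translation":[[-0.1,0,0.1],[-0.2,-0.1,0.2],[-0.3,-0.3,0.2],[-0.4,-0.5,0.1],[-0.5,-0.7,0.1],[-0.6,-0.9,0],[-0.6,-1,0],[-0.6,-1,0],[-0.6,-1,0]],"rot":[[-0.13,-0.02,0],[-0.26,-0.05,0],[-0.39,-0.08,0],[-0.52,-0.1,0],[-0.65,-0.13,0],[-0.78,-0.16,0],[-0.93,-0.19,0],[-0.93,-0.19,0],[-0.93,-0.19,0]],"jaw":[45,45,45,45,45,45,45,45,45]}'; python3 log.py;python3 tgt.py;  python3 tgt.py 0.443 -.22 .25 100 74 -180
```

```text
time: 12.9
ee_pos: [0.5036, 0.0493, 0.3047]
eef_rot: [0.621, 0.768, 0.096, -0.123]
ft_force: [0.7, -0.9, -2.0]
width: 0.0537
12.9 [1.154, 0.418, -1.438, 1.578, 0.101, 1.492, -0.065] [0.504, 0.049, 0.305] [0.7, -0.9, -2.0] 0.0537
t 12.9 q [ 1.154  0.418 -1.438  1.578  0.101  1.492 -0.065] g [0.504 0.047 0.312] az 103.0 p 72.0 jaw [ 0.978  0.209 -0.005] F [ 0.727 -0.857 -2.028] w 0.0537
shift [-0.61  -2.671 -0.624] turn [-0.031 -0.011 -0.035] deg 3.0 mm 281.0
```

```bash

python3 -m inch '{"translation":[[-0.1,-0.3,0],[-0.2,-0.6,0],[-0.3,-0.9,0],[-0.3,-1,0],[-0.3,-1,0]],"rot":[[0,0,0],[-0.03,-0.01,-0.02],[-0.03,-0.01,-0.03],[-0.03,-0.01,-0.03],[-0.03,-0.01,-0.03]],"jaw":[45,45,45,45,45]}'>/dev/null
python3 -m inch '{"translation":[[-0.1,-0.3,0],[-0.2,-0.6,0],[-0.3,-0.9,-0.1],[-0.3,-1,-0.2],[-0.3,-1,-0.2]],"rot":[[0,0,0],[0,0,0],[0,0,0],[0,0,0],[0,0,0]],"jaw":[45,45,45,45,45]}'; python3 log.py;python3 tgt.py;  python3 tgt.py 0.443 -.22 .10 100 72 -180
python3 - <<'E'
from h import *; import cv2
a=eyes.camera("side")[60:280,180:460]; b=eyes.camera("top")[100:290,180:420]
g=lambda x:(255*(x/255.)**.6).astype(np.uint8)
o=np.zeros((600,640,3),np.uint8); o[:290,:369]=cv2.resize(g(a),(369,290)); o[:,240:][300:,:]=cv2.resize(g(b),(400,316))[:300]; cv2.imwrite("pics/d6.png",cv2.resize(o,(800,600)))
E
```

```text
time: 13.9
ee_pos: [0.4436, -0.1539, 0.2824]
eef_rot: [0.637, 0.757, 0.092, -0.111]
ft_force: [-0.7, -0.0, -2.0]
width: 0.0537
13.9 [1.551, 0.383, -1.396, 1.625, 0.103, 1.545, 0.315] [0.444, -0.154, 0.282] [-0.7, -0.0, -2.0] 0.0537
t 13.9 q [ 1.551  0.383 -1.396  1.625  0.103  1.545  0.315] g [ 0.444 -0.156  0.29 ] az 100.2 p 73.4 jaw [ 0.985  0.172 -0.002] F [-0.696 -0.043 -2.002] w 0.0537
shift [-0.011 -0.637 -1.9  ] turn [0.023 0.003 0.002] deg 1.0 mm 200.0
```

View pics/d6.png

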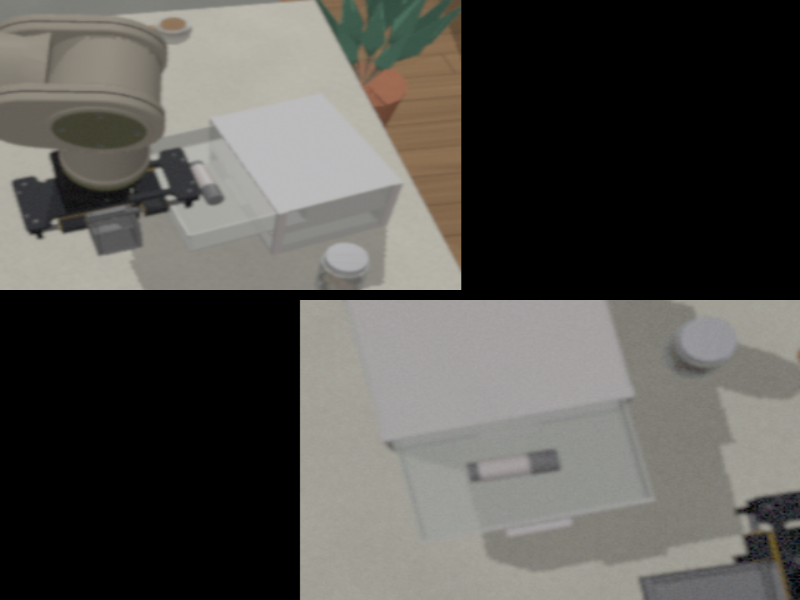

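The glue stick lies flat across the drawer, at about (515,465) in the top crop, and the drawer hasn't moved. Now I'll lay the holder down near its old place.

```bash

python3 -m inch '{"translation":[[0,-0.3,-0.3],[0,-0.5,-0.6],[0,-0.6,-0.9],[0,-0.6,-1],[0,-0.6,-1]],"rot":[[0,0,0],[0.03,0,0],[0.03,0,0],[0.03,0,0],[0.03,0,0]],"jaw":[45,45,45,45,45]}'>/dev/null
python3 -m inch '{"translation":[[0,0,-0.3],[0,0,-0.6],[0,0,-0.9],[0,0,-1],[0,0,-1]],"rot":[[0,0,0],[0,0,0],[0,0,0],[0,0,0],[0,0,0]],"jaw":[45,45,45,45,45]}'; python3 log.py;python3 tgt.py;  python3 tgt.py 0.443 -.22 .027 100 71.5 -180
```

```text
time: 15.0
ee_pos: [0.4451, -0.2081, 0.0849]
eef_rot: [0.632, 0.758, 0.105, -0.121]
ft_force: [-0.2, 0.4, -0.4]
width: 0.0535
15.0 [1.423, 0.657, -1.171, 1.773, 0.327, 1.255, 0.346] [0.445, -0.208, 0.085] [-0.2, 0.4, -0.4] 0.0535
t 15.0 q [ 1.423  0.657 -1.171  1.773  0.327  1.255  0.346] g [ 0.446 -0.211  0.092] az 99.4 p 71.6 jaw [0.984 0.179 0.005] F [-0.18   0.4   -0.444] w 0.0535
shift [-0.026 -0.094 -0.655] turn [ 0.     0.005 -0.006] deg 0.0 mm 66.0
```

```bash

python3 -m inch '{"translation":[[0,0,-0.25],[0,0,-0.45],[0,0,-0.52],[0,0,-0.55],[0,0,-0.55],[0,0,-0.55]],"rot":[[0,0,0],[0,0,0],[0,0,0],[0,0,0],[0,0,0],[0,0,0]],"jaw":[45,45,45,45,45,45]}'
python3 -m inch '{"translation":[[0,0,-0.02],[0,0,-0.04],[0,0,-0.04]],"rot":[[0,0,0],[0,0,0],[0,0,0]],"jaw":[45,45,45]}';python3 tgt.py
```

```text
time: 15.6
ee_pos: [0.4458, -0.2084, 0.031]
eef_rot: [0.632, 0.758, 0.105, -0.12]
ft_force: [0.5, 0.1, -0.8]
width: 0.0538
time: 15.9
ee_pos: [0.4458, -0.2084, 0.027]
eef_rot: [0.632, 0.758, 0.105, -0.121]
ft_force: [-0.6, -1.1, -2.2]
width: 0.0538
t 15.9 q [ 1.376  0.73  -1.105  1.807  0.392  1.162  0.33 ] g [ 0.446 -0.211  0.035] az 99.2 p 71.6 jaw [0.984 0.179 0.006] F [-0.626 -1.057 -2.174] w 0.0538
```

```bash

python3 -m inch '{"translation":[[0,0,-0.02],[0,0,-0.03],[0,0,-0.03],[0,0,-0.03]],"rot":[[0,0,0],[0,0,0],[0,0,0],[0,0,0]],"jaw":[45,45,45,45]}'
python3 -m inch '{"translation":[[0,0,-0.02],[0,0,-0.02]],"rot":[[0,0,0],[0,0,0]],"jaw":[45,45]}';python3 tgt.py
```

```text
time: 16.3
ee_pos: [0.4458, -0.2084, 0.0242]
eef_rot: [0.632, 0.758, 0.105, -0.121]
ft_force: [-0.7, -1.2, 4.8]
width: 0.0539
time: 16.5
ee_pos: [0.446, -0.2085, 0.0239]
eef_rot: [0.632, 0.758, 0.104, -0.121]
ft_force: [-7.3, -2.2, 22.9]
width: 0.054
t 16.5 q [ 1.372  0.735 -1.101  1.807  0.396  1.159  0.329] g [ 0.446 -0.211  0.031] az 99.4 p 71.6 jaw [0.984 0.18  0.006] F [-7.253 -2.223 22.888] w 0.054
```

```bash

python3 -m inch '{"translation":[[0,0,0.02],[0,0,0.02],[0,0,0.02],[0,0,0.02],[0,0,0.02],[0,0,0.02],[0,-0.08,0.25],[0.05,-0.2,0.6],[0.05,-0.3,0.95],[0.05,-0.3,1],[0.05,-0.3,1]],"rot":[[0,0,0],[0,0,0],[0,0,0],[0,0,0],[0,0,0],[0,0,0],[0,0,0],[0,0,0],[0,0,0],[0,0,0],[0,0,0]],"jaw":[45,80,80,80,80,80,80,80,80,80,80]}';python3 tgt.py; python3 tgt.py .45 .01 .18 102.3 89.9 -180
```

```text
time: 17.6
ee_pos: [0.4514, -0.2388, 0.1245]
eef_rot: [0.632, 0.758, 0.104, -0.12]
ft_force: [-0.5, 0.6, -0.4]
width: 0.0803
t 17.6 q [ 1.439  0.645 -1.179  1.683  0.312  1.35   0.386] g [ 0.452 -0.241  0.132] az 99.2 p 71.7 jaw [0.984 0.179 0.007] F [-0.494  0.58  -0.421] w 0.0803
shift [-0.014  2.488  0.475] turn [-0.299 -0.053  0.032] deg 18.0 mm 253.0
```

```bash

python3 -m inch '{"translation":[[0,0.1,0.4],[0,0.4,0.7],[0,0.7,0.8],[0,1,0.8],[0,1,0.8]],"rot":[[-0.1,-0.02,0.01],[-0.2,-0.03,0.02],[-0.3,-0.05,0.03],[-0.3,-0.05,0.03],[-0.3,-0.05,0.03]],"jaw":[20,0,0,0,0]}' 20 >/dev/null
python3 -m inch '{"translation":[[0,0.4,0],[0,0.8,0],[0,1,0],[0,1,0]],"rot":[[0,0,0],[0,0,0],[0,0,0],[0,0,0]],"jaw":[0,0,0,0]}';python3 tgt.py; python3 tgt.py .454 .014 .118 102.3 89.9 -180
```

```text
time: 18.5
ee_pos: [0.4503, -0.032, 0.203]
eef_rot: [0.624, 0.781, -0.003, -0.002]
ft_force: [1.1, -0.6, -0.2]
width: 0.0161
t 18.5 q [ 1.359  0.111 -1.421  1.884  0.118  1.25   0.124] g [ 0.45  -0.032  0.211] az -158.2 p 89.6 jaw [ 0.975  0.221 -0.006] F [ 1.083 -0.606 -0.205] w 0.0161
shift [ 0.037  0.46  -0.93 ] turn [ 0.004 -0.005 -0.008] deg 1.0 mm 104.0
```

```bash

python3 -m inch '{"translation":[[-0.05,0.4,0],[0,0.46,-0.3],[0,0.46,-0.6],[0,0.46,-0.9],[0,0.46,-0.93],[0,0.46,-0.93],[0,0.46,-0.93]],"rot":[[0,0,0],[0,0,0],[0,0,0],[0,0,0],[0,0,0],[0,0,0],[0,0,0]],"jaw":[0,0,0,0,0,0,0]}';python3 tgt.py
python3 - <<'E'
from h import *; import cv2
a=eyes.camera("side")[60:340,140:460]; b=eyes.camera("top")[100:290,180:420]
g=lambda x:(255*(x/255.)**.6).astype(np.uint8)
o=np.zeros((350,800,3),np.uint8); o[:,:400]=cv2.resize(g(a),(400,350)); o[:317,400:]=cv2.resize(g(b),(400,317)); cv2.imwrite("pics/d7.png",o)
E
```

```text
time: 19.2
ee_pos: [0.451, 0.0137, 0.1111]
eef_rot: [0.624, 0.781, -0.002, -0.001]
ft_force: [0.0, 0.7, 0.2]
width: 0.0003
t 19.2 q [ 1.062  0.3   -1.302  1.996  0.328  1.092 -0.163] g [0.451 0.014 0.119] az -158.9 p 89.7 jaw [ 0.975  0.221 -0.005] F [0.025 0.728 0.244] w 0.0003
```

View pics/d7.png

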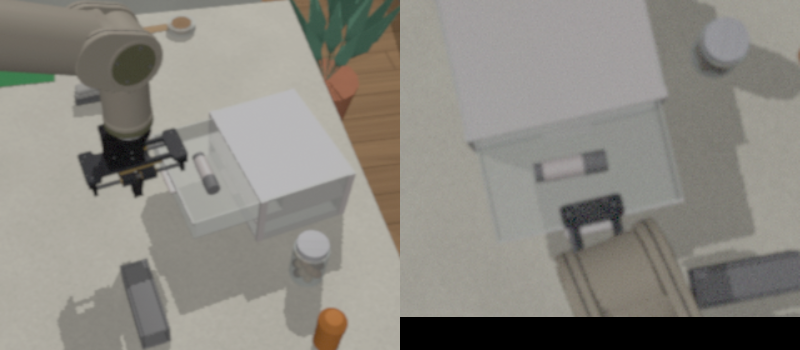

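The fingers are in front of the tab, the stick lies flat in the drawer at about (570,165) in the crop, and the holder lies on the counter at about (745,278). Now I'll push along the drawer axis.

```bash

python3 -m inch '{"translation":[[0.15,0.03,0],[0.29,0.06,0],[0.36,0.08,0],[0.42,0.09,0],[0.5,0.11,0],[0.58,0.13,0],[0.66,0.14,0],[0.74,0.16,0],[0.82,0.18,0],[0.9,0.2,0],[0.98,0.21,0]],"rot":[[0,0,0],[0,0,0],[0,0,0],[0,0,0],[0,0,0],[0,0,0],[0,0,0],[0,0,0],[0,0,0],[0,0,0],[0,0,0]],"jaw":[0,0,0,0,0,0,0,0,0,0,0]}'
python3 -m inch '{"translation":[[0.1,0.02,0],[0.2,0.04,0],[0.3,0.06,0],[0.4,0.09,0],[0.48,0.1,0],[0.54,0.12,0],[0.58,0.13,0]],"rot":[[0,0,0],[0,0,0],[0,0,0],[0,0,0],[0,0,0],[0,0,0],[0,0,0]],"jaw":[0,0,0,0,0,0,0]}';python3 tgt.py
```

```text
time: 20.4
ee_pos: [0.5497, 0.035, 0.1111]
eef_rot: [0.624, 0.781, -0.002, -0.001]
ft_force: [-2.4, -0.4, 0.0]
width: 0.0004
time: 21.1
ee_pos: [0.6082, 0.0478, 0.111]
eef_rot: [0.624, 0.781, -0.003, -0.001]
ft_force: [-1.2, -1.4, -0.3]
width: 0.0002
t 21.1 q [ 0.616  0.636 -1.054  1.6    0.575  1.254 -0.32 ] g [0.608 0.048 0.119] az -149.4 p 89.7 jaw [ 0.975  0.22  -0.005] F [-1.21  -1.354 -0.311] w 0.0002
```

Pushing at about 2 N. I'll go in small steps to the stop.

```bash

python3 -m inch '{"translation":[[0.03,0.01,0],[0.06,0.01,0],[0.09,0.02,0]],"rot":[[0,0,0],[0,0,0],[0,0,0]],"jaw":[0,0,0]}'
python3 -m inch '{"translation":[[0.02,0,0],[0.03,0.01,0]],"rot":[[0,0,0],[0,0,0]],"jaw":[0,0]}'
```

```text
time: 21.4
ee_pos: [0.6173, 0.0498, 0.111]
eef_rot: [0.624, 0.781, -0.003, -0.001]
ft_force: [-1.5, -0.9, -0.0]
width: 0.0002
time: 21.6
ee_pos: [0.6206, 0.0505, 0.111]
eef_rot: [0.625, 0.781, -0.003, -0.001]
ft_force: [-1.3, -2.7, 0.1]
width: 0.0011
```

```bash

python3 -m inch '{"translation":[[0.02,0,0],[0.03,0.01,0]],"rot":[[0,0,0],[0,0,0]],"jaw":[0,0]}'
python3 -m inch '{"translation":[[0.02,0,0],[0.03,0.01,0]],"rot":[[0,0,0],[0,0,0]],"jaw":[0,0]}'
```

```text
time: 21.8
ee_pos: [0.6238, 0.0512, 0.111]
eef_rot: [0.625, 0.781, -0.003, -0.001]
ft_force: [-1.1, -0.9, 0.1]
width: 0.0004
time: 22.0
ee_pos: [0.6268, 0.0518, 0.111]
eef_rot: [0.625, 0.781, -0.003, -0.001]
ft_force: [-7.9, -4.6, 4.6]
width: 0.0003
```

```bash
python3 - <<'E'
from h import *
s=r.read_state(); D=np.array([.977,.213,0]); t=np.array([.7435,.075,0])
print(s["ft_force"],"finger dist in front of tower face",(t-s["ee_pos"])@D-.1)
E
```

```text
[-7.93217892 -4.62371322  4.63723326] finger dist in front of tower face 0.018956906643428806
```

```bash

python3 -m inch '{"translation":[[0.01,0,0],[0.02,0,0],[0.02,0,0]],"rot":[[0,0,0],[0,0,0],[0,0,0]],"jaw":[0,0,0]}'
python3 - <<'E'
from h import *; import cv2
a=eyes.camera("side")[60:340,140:460]; b=eyes.camera("top")[60:330,100:460]
g=lambda x:(255*(x/255.)**.6).astype(np.uint8)
o=np.zeros((350,800,3),np.uint8); o[:,:400]=cv2.resize(g(a),(400,350)); o[:300,400:]=cv2.resize(g(b),(400,300)); cv2.imwrite("pics/d8.png",o)
E
```

```text
time: 22.3
ee_pos: [0.6269, 0.0517, 0.111]
eef_rot: [0.625, 0.781, -0.005, -0.002]
ft_force: [-14.1, -2.3, 9.5]
width: 0.0005
```

View pics/d8.png

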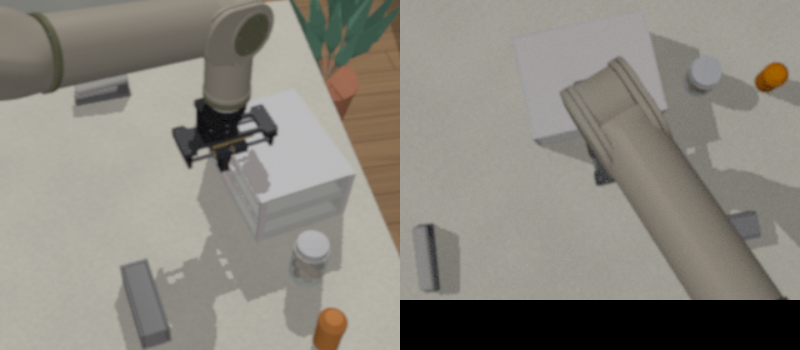

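Position has stopped advancing while the force rises to 14 N, so the drawer is at its stop, and the front looks flush. I'll back off straight, lift, and check.

```bash

python3 -m inch '{"translation":[[-0.2,-0.04,0],[-0.5,-0.1,0],[-0.9,-0.2,0],[-1,-0.21,0.4],[-1,-0.21,0.8],[-1,-0.21,1],[-1,-0.21,1]],"rot":[[0,0,0],[0,0,0],[0,0,0],[0,0,0],[0,0,0],[0,0,0],[0,0,0]],"jaw":[0,0,0,0,0,0,0]}'
python3 -m inch '{"translation":[[-0.2,0.3,0.3],[-0.5,0.6,0.6],[-0.8,0.9,0.8],[-1,1,1],[-1,1,1]],"rot":[[0,0,0],[0,0,0],[0,0,0],[0,0,0],[0,0,0]],"jaw":[0,0,0,0,0]}'
python3 - <<'E'
from h import *; import cv2
print(r.read_state()["ft_force"])
a=eyes.camera("side")[60:340,140:460]; b=eyes.camera("top")[60:330,100:460]; cv2.imwrite("pics/topend.png",b)
g=lambda x:(255*(x/255.)**.6).astype(np.uint8)
o=np.zeros((350,800,3),np.uint8); o[:,:400]=cv2.resize(g(a),(400,350)); o[:300,400:]=cv2.resize(g(b),(400,300)); cv2.imwrite("pics/d9.png",o)
E
```

```text
time: 23.1
ee_pos: [0.5287, 0.0312, 0.2142]
eef_rot: [0.625, 0.781, -0.003, 0.001]
ft_force: [0.5, 0.8, -1.2]
width: 0.0006
time: 23.6
ee_pos: [0.428, 0.1332, 0.3148]
eef_rot: [0.624, 0.782, -0.004, 0.003]
ft_force: [1.2, 0.3, 0.1]
width: 0.0006
[1.15404792 0.28099502 0.13310078]
```

View pics/d9.png

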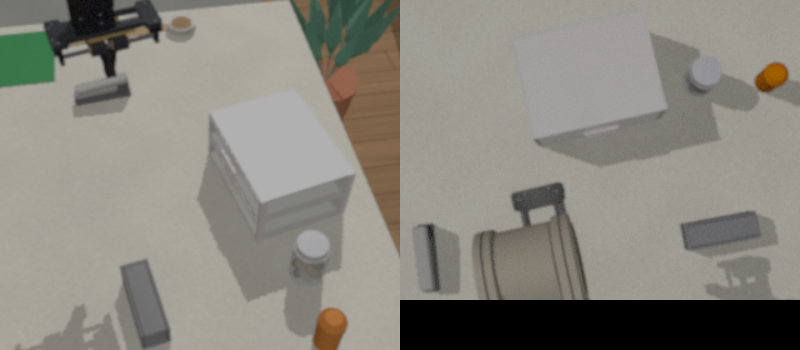

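```bash
python3 - <<'E'
from h import *
c=eyes.calibration("top"); 
a=hit(c,(100+(602-400)*.9,60+133*.9),.111); D=np.array([.977,.213,0]); print("tab face ahead of tower front (mm)",1e3*((np.array([.7435,.075,.111])-a)@D-.1))
r.close_job()
E
```

```text
tab face ahead of tower front (mm) 12.433009402273445
the job is handed in; nothing more can be done
```

The job is done and handed in at about 24 s of the 66 s allowed. The glue stick is in the top drawer, the empty holder is lying on the counter, and the drawer is shut.

**What I did:** I gripped the holder from the side at 45 N, lifted it, and turned it over the drawer with the mouth kept level or above. I then tipped it mouth-down across the drawer's width so the stick slid out. I laid the holder on its side near where it had stood, and pushed the drawer in by its tab with the closed fingers.

**Last checks:**
- **Glue stick:** it was lying flat in the drawer before I pushed it shut. It can't be seen clearly in the last pictures now that the drawer is closed.
- **Drawer:** it stopped advancing while the push force rose to about 14 N. The tab measures about 12 mm out of the front; it should be 14 mm when shut, and the calibration is good to about 2 mm.
- **Other objects:** the jar, the shaker and the stapler are at the same pixels as at the start, as near as I could read them by eye. The arm is clear of everything.

**What went wrong:** one move was refused because its shift was over the limit; nothing moved and I repeated it smaller. Joint 3 also came close to its limit (-1.447 against -1.47) but stayed inside it in every reading I took.

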